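# Weigh a spice tin on the pantry balance

### The arm

A 6-joint arm with a two-finger parallel gripper is mounted at the origin on the work surface. World frame = base frame: x ahead of the robot, y to its left, z up, the work surface at z = 0. Lengths are in mm, angles in rad, forces in N, time in s.
With the tool pointing down it reaches from about 350 to 775 mm from the base axis. Payload 5.5 kg.
Tool frame: the origin (TCP) lies midway between the tips of the shut fingers; the grasp point (between the pads) lies 19 mm behind it; y points along the fingers, z is the direction in which the jaws open and shut, and the axes are right-handed (so a half turn about y gives the same grasp; the last joint's range is limited). The gripper opens to 85 mm and grips with 20 to 120 N. Pads are 22 mm wide; open, the fingers measure 114 mm over their backs; the gripper's body (76 mm by 85 mm) begins 54 mm behind the grasp point. The pads swing forward as they close: fully open they stand 13 mm farther back than shut.
Start: joints at [1.205, 0.313, 0.046, 1.304, 0, 1.431], TCP at [128.757, 560.441, 231.323] pointing down, gripper open.
Joint ranges: [-2.76, 2.76], [-0.86, 1.69], [-1.03, 1.26], [-2.2, 2.34], [-1.47, 1.5], [-3.14, 3.14]. Speed limits (rad/s): [2.57, 2.57, 3.14, 3.14, 3.14, 3.14].

### API

Orientations are given as a unit quaternion [x, y, z, w].
In Python, from workcell import bot gives the robot as it stands. The module is installed in compiled form; this text tells all that it offers.
- The arm moves only by the tool jog_arm, never from a script. Its argument "rows" is a list that holds one entry, the list of rows, each a list of 7 numbers: the shift along the tool's x, y, z in m, then the turn, a rotation vector about the tool's x, y, z in degrees, then the closure, from 0 (fully open) to 1 (shut). A call has 1 to 5 rows; each row is the pose to reach, as a shift and turn from the pose measured when the call began, along the tool's axes at that moment; what a row does not reach only later rows make up. A row lasts 1/10 s, in which the tool goes at most 50 mm and 8.59 degrees, less where a joint would pass 70% of its speed; a pose out of reach is approached as far as the arm can. A call with a gripper value outside its range is refused whole. The fingers move at their own pace and stop on an object; the grip force is fixed at half the most. Time passes only in rows, so rows that repeat a pose let the fingers close. It gives the time, the measured TCP pose, the force and the opening at its end, in the units of the state.
- bot.observe(): the state, without advancing time (a new reading comes with each control period).
- bot.capture(name): name is "scene" or "top" or "wrist"; returns a dict with "frame" (420x560x3 uint8, red, green, blue), "vertical_fov" (degrees; the focal length in pixels is half the picture's height over the tangent of half this angle, whatever the lens; pixels are square), "cx", "cy" (the principal point, pixels), "camera_from_world" (4x4, takes a point from world to camera coordinates); the wrist camera has in their place "hand_eye" (4x4, takes a point from camera to tool coordinates, whose origin is the TCP and whose axes are the tool frame's). Camera axes: x right, y up, looking along -z (the intrinsics and any distortion apply to the point x, -y, -z); pixel columns grow to the right and rows downward; lengths in mm; the calibration is good to about 2 mm. The wrist camera is an equidistant fisheye: a pixel r from the principal point sees the ray r / f radians off the axis. A picture is of the moment at which its call begins: read the wrist's pose just before it. There is no depth.
- bot.job_done(): hands the job in, once; it reports no verdict.
The state is a dict: "time_s": time; "qpos": joint angles; "joint_vel": joint speeds; "joint_torque": joint torques, N m; "ee_pos": TCP position; "tool_rot": TCP orientation; "contact_force": force on the tool from outside, world axes, zero at the start; "ft_torque": the same for the moment, N m; "grip_width": opening from 0.0 (shut) to 1.0 (fully open).
Only numpy, scipy, OpenCV 4.12 (cv2) and the standard library are available. Lean on these libraries where they do the work, as an engineer would, in place of code of your own. Each camera call takes 0.05 s, during which the arm holds its last target. There are 200 camera calls.

### The job

The steel tin in one pan of the kitchen balance weighs 300 g. Stand the 200 g and the 100 g brass weights (the largest and the middle one of the three) upright next to each other in the empty pan, setting them down gently rather than dropping them, so that the beam comes level and stays level on its own.

Things in the scene. Friction and masses are not known exactly. Their poses are not given: they have to be found in the camera images.
- w200_knob (a point): 200 g brass knob weight, the largest of three standing on the shelf before the balance in shuffled order, over 75 mm apart (the smallest, 50 g, is 18 mm across, 30 mm tall). Foot a cylinder 32 mm across, 24 mm high; 12 mm neck; grip knob a cylinder 18 mm across, 16 mm high, at the top; 48 mm tall in all. Point: knob centre, on the axis 40 mm above the underside; z up.
- w100_knob (a point): 100 g brass knob weight, the middle of three standing on the shelf before the balance in shuffled order, over 75 mm apart (the smallest, 50 g, is 18 mm across, 30 mm tall). Foot a cylinder 24 mm across, 18 mm high; 10 mm neck; grip knob a cylinder 16 mm across, 14 mm high, at the top; 38 mm tall in all. Point: knob centre, on the axis 31 mm above the underside; z up.
- pan_floor (a point): Centre of the upper face of the empty pan's floor (round steel dish, flat floor 110 mm across, rim 132 mm across, 6 mm high). 109 mm above the shelf when the beam is level, at the start 17 mm higher. Stays level, can be loaded anywhere on its floor, sinks only once both weights are in. z up, +y along the beam to the other pan, 240 mm away, where the tin stands (69 mm across, 59 mm tall).
- beam (a joint): Tilt of the beam about its level pivot in rad: 0 is level, -0.14 (start) is the tin's pan fully down on its stop, positive is the other pan down. A weak spring centres it: an excess of 50 g in one pan tilts it by about 0.12.
Things that resemble listed ones, but are neither listed nor needed, are in the scene too. What is shaped like the part that bears w100_knob but orange is not meant.

How it is judged:
By the outcome, as a careful person would: the job done as asked, in the order asked, and still so for the second after the job is handed in, with the robot touching nothing.
It also fails if it takes over 54 s, if anything falls off the work surface, if the arm or the gripper's body presses on something with over 40 N, if the wrist force passes 120 N, or if a joint passes its speed limit or range.

## Working session

There is one attempt and no reset: what is moved stays moved. The work goes in short steps, Python scripts to look and compute and a tool call to move; the robot and the scene stay as the last step left them, time stands still between calls to the robot, and variables do not carry over. Pictures are saved under pics/ and viewed, about 8 in all and at most 12, crops included, and the job is handed in when it is done.

Besides the shell and the picture viewer there is one more tool, called as a command line: name --argument value ..., lists and objects as JSON in quotes. jog_arm: Moves the arm, as the interface text tells. Its arguments: {"type":"object","properties":{"rows":{"type":"array","items":{"type":"array","items":{"type":"array","items":{"type":"number"}}}}},"required":["rows"]}

```bash
mkdir -p pics; cat > h.py <<'E'
import numpy as np, cv2
from scipy.spatial.transform import Rotation as R
from workcell import bot
def cap(n,f):
    c=bot.capture(n); cv2.imwrite('pics/'+f,c['frame'][:,:,::-1]); return c
E
python3 - <<'E'
from h import *
s=bot.observe(); print(s)
d={}
for n in('scene','top'):
    c=cap(n,n+'1.png'); np.savez(n+'.npz',**{k:v for k,v in c.items()}); print(n,[ (k,v) for k,v in c.items() if k!='frame'])
a=np.hstack([cv2.imread('pics/scene1.png'),cv2.imread('pics/top1.png')])
E
```

```text
{'time_s': 0.0, 'qpos': array([ 1.20541175e+00,  3.14005645e-01,  4.49647574e-02,  1.30359631e+00,
       -7.56905560e-07,  1.43121360e+00]), 'joint_vel': array([ 0.00055375,  0.00083327,  0.0005591 ,  0.00030268, -0.00104036,
        0.0002475 ]), 'joint_torque': array([ 1.29867320e-03, -4.80627608e+01,  2.98533136e+01,  1.94383529e-02,
       -3.15088591e-04,  2.32055612e-06]), 'ee_pos': array([128.54914236, 559.91648462, 230.40007381]), 'tool_rot': array([ 0.70323494, -0.07982581,  0.07950115, -0.70197438]), 'contact_force': array([-0.12416424, -1.34681777,  0.15565129]), 'ft_torque': array([-0.02414683, -0.01520097, -0.07897669]), 'grip_width': 0.9966324005494746}
scene [('vertical_fov', 47.24959992031035), ('cx', 284.47499387511465), ('cy', 212.89052521710016), ('camera_from_world', array([[ 8.76997145e-01,  4.80449832e-01,  6.63069700e-03,
        -4.48678449e+02],
       [-4.00707245e-01,  7.23683072e-01,  5.61886568e-01,
         2.27175290e+02],
       [ 2.65159784e-01, -4.95429884e-01,  8.27187717e-01,
        -8.91823497e+02],
       [ 0.00000000e+00,  0.00000000e+00,  0.00000000e+00,
         1.00000000e+00]]))]
top [('vertical_fov', 52.42075163195611), ('cx', 277.6402661648867), ('cy', 200.5132005860419), ('camera_from_world', array([[ 2.60075052e-03, -9.99996281e-01,  8.20719531e-04,
        -8.31108881e+01],
       [ 9.83589989e-01,  2.70613834e-03,  1.80397921e-01,
        -5.29008782e+02],
       [-1.80399471e-01,  3.38081528e-04,  9.83593370e-01,
        -6.47909927e+02],
       [ 0.00000000e+00,  0.00000000e+00,  0.00000000e+00,
         1.00000000e+00]]))]
```

View pics/scene1.png

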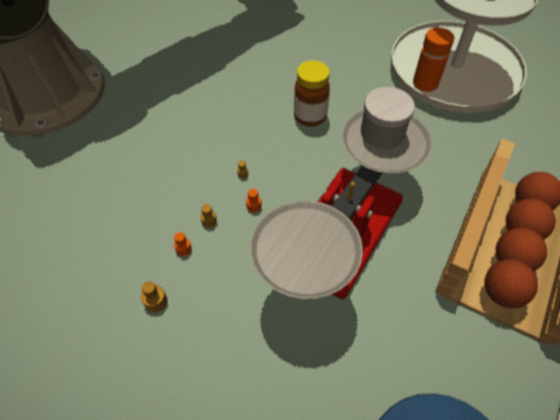

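View pics/top1.png

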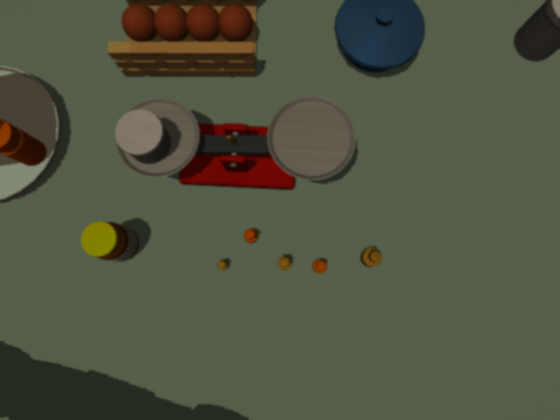

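The scene shows brass weights at about (152,295) large, (208,215) middle and (242,168) small. In the top view they are at (372,257), (285,262) and (223,265). The orange lookalikes are at (182,243) and (254,200). The empty pan is at (306,248) in scene and (311,138) in top. I'll zoom in for exact pixels.

```bash
python3 - <<'E'
from h import *
s=cv2.imread('pics/scene1.png');t=cv2.imread('pics/top1.png')
def z(i,u,v,w,h,k): return cv2.resize(i[v:v+h,u:u+w],None,fx=k,fy=k,interpolation=cv2.INTER_CUBIC)
a=np.hstack([z(s,130,270,50,50,5),z(s,185,190,50,50,5),z(s,285+0,0,50,50,5)*0])
b=np.hstack([z(t,350,235,50,50,5),z(t,260,235,50,50,5),z(t,265,90,100,100,2.5)if 0 else z(t,260,90,100,100,2.5)])
a[:, 500:]=z(s,250,195,120,120,250/120)
o=np.vstack([a,b]); cv2.imwrite('pics/z.png',np.clip(o*1.6,0,255).astype('uint8'))
E
```

```text
(no output)
```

View pics/z.png

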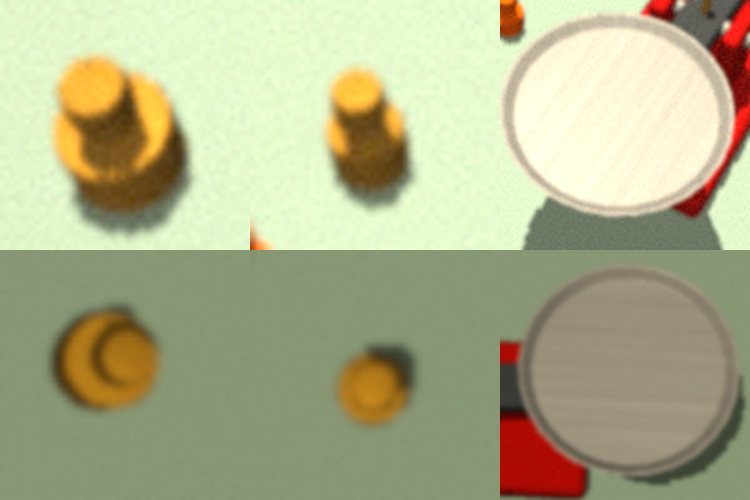

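```bash
cat >> h.py <<'E'
def ray(c,u,v):
    f=210/np.tan(np.radians(c['vertical_fov'])/2); M=np.array(c['camera_from_world'])
    d=np.array([u-float(c['cx']),-(v-float(c['cy'])),-f]); d/=np.linalg.norm(d)
    return -M[:3,:3].T@M[:3,3], M[:3,:3].T@d
def tri(rs):
    P=[np.eye(3)-np.outer(d,d) for _,d in rs]
    x=np.linalg.solve(sum(P),sum(p@o for p,(o,_) in zip(P,rs)))
    return x,[np.linalg.norm(p@(x-o)).round(1) for p,(o,_) in zip(P,rs)]
def totool(pw,s=None):
    s=s or bot.observe(); r=R.from_quat(s['tool_rot']); return r.inv().apply(np.array(pw)-s['ee_pos'])
E
python3 - <<'E'
from h import *
S=np.load('scene.npz');T=np.load('top.npz')
for n,a,b in [('200top',(148.4,286.4),(375.8,256.4)),('100top',(206.6,208),(285,262.4)),('rim',(307.1,249.2),(311.2,138)),('50',(242,163),(223,264)),('or1',(182,237),(320.5,265.5)),('or2',(254,194),(251,235))]:
    print(n,tri([ray(S,*a),ray(T,*b)]))
s=bot.observe();print(R.from_quat(s['tool_rot']).as_matrix().round(3))
c=cap('wrist','w1.png');print(c['hand_eye'],c['vertical_fov'],c['cx'],c['cy'])
E
```

```text
200top (array([ 440.0327701 , -237.75986165,   46.57212435]), [np.float64(1.3), np.float64(1.3)])
100top (array([430.7217906 , -92.92402848,  34.70731561]), [np.float64(1.4), np.float64(1.4)])
rim (array([ 611.26154316, -130.73883429,  123.64870922]), [np.float64(1.2), np.float64(1.2)])
50 (array([428.38271872,   8.38304996,  29.71148238]), [np.float64(1.8), np.float64(1.8)])
or1 (array([ 426.39477525, -150.20802937,   31.85115505]), [np.float64(2.0), np.float64(2.0)])
or2 (array([476.26084519, -36.25597399,  31.38373583]), [np.float64(2.5), np.float64(2.5)])
[[ 0.975 -0.001  0.224]
 [-0.224 -0.002  0.975]
 [-0.    -1.    -0.002]]
[[ 5.10086092e-05 -9.45112680e-01 -3.26744578e-01 -8.37178830e+01]
 [ 3.97803408e-04  3.26744572e-01 -9.45112600e-01 -1.43388943e+02]
 [ 9.99999920e-01 -8.17712275e-05  3.92635831e-04 -6.09829777e-01]
 [ 0.00000000e+00  0.00000000e+00  0.00000000e+00  1.00000000e+00]] 65.70646984690485 279.2335188395144 208.07361282468074
```

jog_arm --rows '[[[0.188, 0, -0.167, 0, 0, 0, 0], [0.188, 0, -0.167, 0, 0, 0, 0], [0.188, 0, -0.167, 0, 0, 0, 0], [0.188, 0, -0.167, 0, 0, 0, 0], [0.188, 0, -0.167, 0, 0, 0, 0]]]'

```text
time_s: 0.65
ee_pos: [274.0, 354.9, 230.6]
tool_rot: [0.703, -0.08, 0.079, -0.702]
contact_force: [1.3, 0.8, 0.5]
grip_width: 1.003
```

jog_arm --rows '[[[0.188, 0, -0.167, 0, 43, 0, 0], [0.188, 0, -0.167, 0, 43, 0, 0], [0.188, 0, -0.167, 0, 43, 0, 0], [0.188, 0, -0.167, 0, 43, 0, 0], [0.188, 0, -0.167, 0, 43, 0, 0]]]'

```text
time_s: 1.15
ee_pos: [418.8, 150.8, 230.9]
tool_rot: [0.624, -0.333, 0.334, -0.623]
contact_force: [1.0, 0.8, -0.6]
grip_width: 0.997
```

```bash
cat > st.py <<'E'
from h import *
import sys
s=bot.observe(); print(s['time_s'],s['ee_pos'].round(1),s['grip_width'].round(3),'F',s['contact_force'].round(1),'q',s['qpos'].round(2))
r=R.from_quat(s['tool_rot']);t=r.as_matrix(); print('toolz yaw',np.degrees(np.arctan2(t[1,2],t[0,2])).round(1),'tooly',t[:,1].round(3))
if len(sys.argv)>3:
    p=np.array([float(a) for a in sys.argv[1:4]])
    yaw=float(sys.argv[4]) if len(sys.argv)>4 else 0.
    a=np.radians(yaw); z=np.array([np.cos(a),np.sin(a),0]);y=np.array([0,0,-1.]);G=np.c_[np.cross(y,z),y,z]
    print('move mm',totool(p,s).round(1),'rot deg',np.degrees((r.inv()*R.from_matrix(G)).as_rotvec()).round(1))
E
python3 st.py 440 -238 200
```

```text
Traceback (most recent call last):
  File "st.py", line 3, in <module>
    s=bot.observe(); print(s['time_s'],s['ee_pos'].round(1),s['grip_width'].round(3),'F',s['contact_force'].round(1),'q',s['qpos'].round(2))
                                                            ^^^^^^^^^^^^^^^^^^^^^
AttributeError: 'float' object has no attribute 'round'
```

```bash
sed -i "s/s\['grip_width'\].round(3)/round(float(s['grip_width']),3)/" st.py; python3 st.py 440 -238 200
```

```text
1.15 [418.8 150.8 230.9] 0.997 F [ 1.   0.8 -0.6] q [ 0.17  0.06 -0.26  1.24 -0.    1.15]
toolz yaw 33.7 tooly [-0.    -0.001 -1.   ]
move mm [ 335.    31.3 -198.3] rot deg [ 0.  33.7  0.1]
```

jog_arm --rows '[[[0.168, 0.015, -0.1, 0, 0, 0, 0], [0.168, 0.015, -0.1, 0, 0, 0, 0], [0.168, 0.015, -0.1, 0, 0, 0, 0], [0.168, 0.015, -0.1, 0, 0, 0, 0]]]'

```text
time_s: 1.55
ee_pos: [428.6, -46.5, 215.9]
tool_rot: [0.624, -0.333, 0.334, -0.623]
contact_force: [0.8, 0.2, 0.5]
grip_width: 0.997
```

jog_arm --rows '[[[0.167, 0.015, -0.098, 0, 34, 0, 0], [0.167, 0.015, -0.098, 0, 34, 0, 0], [0.167, 0.015, -0.098, 0, 34, 0, 0], [0.167, 0.015, -0.098, 0, 34, 0, 0], [0.167, 0.015, -0.098, 0, 34, 0, 0]]]'

```text
time_s: 2.05
ee_pos: [439.9, -245.1, 200.1]
tool_rot: [0.497, -0.503, 0.504, -0.496]
contact_force: [-0.2, 1.2, -0.1]
grip_width: 0.997
```

```bash
python3 st.py 440 -238 59; python3 - <<'E'
from h import *
s=bot.observe();c=cap('wrist','w2.png')
np.savez('w2.npz',**{k:c[k] for k in c if k!='frame'},p=s['ee_pos'],q=s['tool_rot'])
E
```

```text
2.05 [ 439.9 -245.1  200.1] 0.997 F [-0.2  1.2 -0.1] q [-0.67  0.19 -0.2   1.19 -0.    0.92]
toolz yaw -0.8 tooly [-0.    -0.003 -1.   ]
move mm [ -7.5 141.1   0. ] rot deg [ 0.  -0.8  0.2]
```

View pics/w2.png

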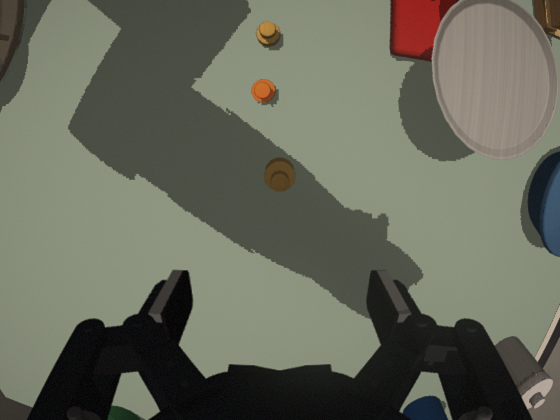

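The wrist view shows the 200 g weight at about (280,175), with its knob top near (279,181). The orange lookalike is at (263,91), the 100 g weight at (268,32) and the pan at (495,77). I'll intersect the rays with known heights.

```bash
cat >> h.py <<'E'
def wray(d,u,v):
    H=np.array(d['hand_eye']); f=210/np.tan(np.radians(float(d['vertical_fov']))/2)
    x=np.array([u-float(d['cx']),v-float(d['cy'])]); rr=np.linalg.norm(x); th=rr/f
    k=np.array([np.sin(th)*x[0]/rr,-np.sin(th)*x[1]/rr,-np.cos(th)])
    q=R.from_quat(d['q'])
    return q.apply(H[:3,3])+d['p'], q.apply(H[:3,:3]@k)
def onz(r,z): return (r[0]+r[1]*(z-r[0][2])/r[1][2]).round(1)
E
python3 - <<'E'
from h import *
W=np.load('w2.npz');S=np.load('scene.npz');T=np.load('top.npz')
i=cv2.imread('pics/w2.png')
cv2.imwrite('pics/w2z.png',np.clip(np.hstack([cv2.resize(i[150:200,255:305],None,fx=8,fy=8,interpolation=2)*3.,cv2.resize(i[10:60,243:293],None,fx=8,fy=8,interpolation=2)*1.3]),0,255).astype('uint8'))
print(onz(wray(W,279.5,181),48),onz(wray(W,267.5,30),38))
for z in(124,132):print('pan',onz(wray(W,496,77),z))
print(tri([ray(S,307.1,249.2),ray(T,311.2,138),wray(W,496,77)]))
print(onz(ray(T,375.8,256.4),48),onz(ray(S,148.4,286.4),48),onz(ray(T,285,262.4),38),onz(ray(S,206.6,208),38))
E
```

```text
[ 440.7 -237.3   48. ] [431.6 -95.3  38. ]
pan [ 608.4 -133.3  124. ]
pan [ 602.3 -134.3  132. ]
(array([ 611.01619075, -131.35694869,  122.20280043]), [np.float64(2.2), np.float64(0.3), np.float64(1.9)])
[ 439.1 -238.4   48. ] [ 441.7 -237.3   48. ] [429.6 -93.8  38. ] [433.3 -93.6  38. ]
```

View pics/w2z.png

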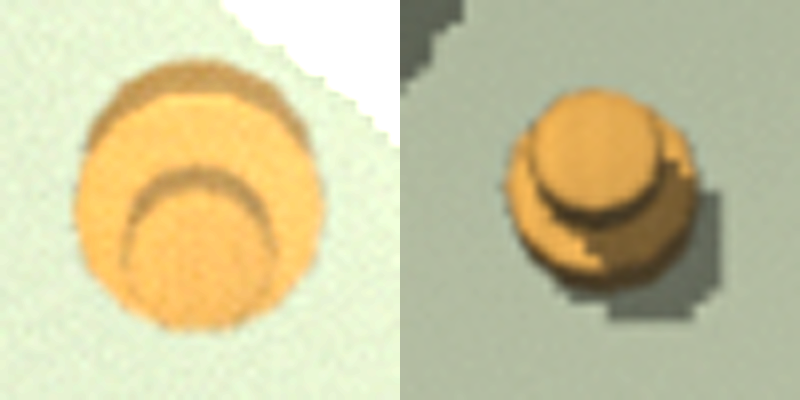

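jog_arm --rows '[[[-0.0075, 0.1, 0, 0, 0, 0, 0], [-0.0075, 0.1, 0, 0, 0, 0, 0], [-0.0075, 0.15, 0, 0, 0, 0, 0.3], [-0.0075, 0.172, 0, 0, 0, 0, 0.5], [-0.0075, 0.172, 0, 0, 0, 0, 0.5]]]'

```text
time_s: 2.6
ee_pos: [436.2, -231.1, 24.8]
tool_rot: [-0.499, 0.505, -0.498, 0.498]
contact_force: [-0.7, -0.0, 0.2]
grip_width: 0.517
```

```bash
python3 st.py 440.5 -238 27
```

```text
2.6 [ 436.2 -231.1   24.8] 0.517 F [-0.7 -0.   0.2] q [-0.65  0.33 -0.48  0.77 -0.    0.93]
toolz yaw -0.4 tooly [-0.008  0.005 -1.   ]
move mm [ 6.9 -2.2  4.3] rot deg [ 0.4 -0.4 -0.3]
```

jog_arm --rows '[[[0.007, -0.002, 0.0043, 0, 0, 0, 0.5], [0.007, -0.002, 0.0043, 0, 0, 0, 0.5], [0.007, -0.002, 0.0043, 0, 0, 0, 0.5]]]'

```text
time_s: 2.9
ee_pos: [442.1, -239.1, 28.7]
tool_rot: [-0.499, 0.503, -0.5, 0.498]
contact_force: [0.1, 0.2, -0.0]
grip_width: 0.5
```

```bash
python3 st.py 440.5 -238 27
```

```text
2.9 [ 442.1 -239.1   28.7] 0.5 F [ 0.1  0.2 -0. ] q [-0.66  0.34 -0.46  0.78 -0.    0.92]
toolz yaw -0.3 tooly [-0.005  0.003 -1.   ]
move mm [-1.1  1.7 -1.6] rot deg [ 0.3 -0.3 -0.1]
```

Now I'll close, with a small x correction.

jog_arm --rows '[[[-0.001, 0.001, -0.0015, 0, 0, 0, 0.6], [-0.001, 0.001, -0.0015, 0, 0, 0, 1], [-0.001, 0.001, -0.0015, 0, 0, 0, 1], [-0.001, 0.001, -0.0015, 0, 0, 0, 1], [-0.001, 0.001, -0.0015, 0, 0, 0, 1]]]'

```text
time_s: 3.4
ee_pos: [440.8, -238.5, 28.7]
tool_rot: [-0.499, 0.503, -0.5, 0.498]
contact_force: [-2.1, 0.7, 6.4]
grip_width: 0.182
```

jog_arm --rows '[[[0, -0.04, 0, 0, 0, 0, 1], [0, -0.16, 0, 0, 0, 0, 1], [0, -0.16, 0, 0, 0, 0, 1], [0, -0.16, 0, 0, 0, 0, 1], [0, -0.16, 0, 0, 0, 0, 1]]]'

```text
time_s: 3.9
ee_pos: [443.2, -240.1, 192.3]
tool_rot: [0.499, -0.5, 0.503, -0.498]
contact_force: [-0.0, -0.6, -2.5]
grip_width: 0.176
```

```bash
python3 st.py 608 -155 190;  python3 - <<'E'
from h import *
s=bot.observe();c=cap('wrist','w3.png')
np.savez('w3.npz',**{k:c[k] for k in c if k!='frame'},p=s['ee_pos'],q=s['tool_rot'])
E
```

```text
3.9 [ 443.2 -240.1  192.3] 0.176 F [-0.  -0.6 -2.5] q [-0.66  0.19 -0.21  1.16 -0.    0.92]
toolz yaw -0.3 tooly [ 0.002 -0.003 -1.   ]
move mm [-86.1   2.4 164.3] rot deg [-0.1 -0.3  0.1]
```

View pics/w3.png

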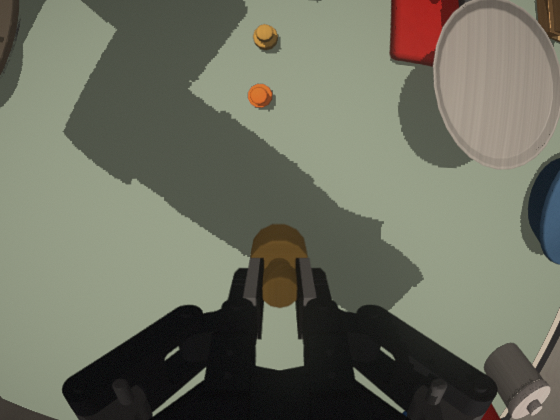

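The 200 g weight hangs upright in the fingers at (279,265). The pan is at (500,83) and everything else is unchanged. Next I'll move over the pan.

jog_arm --rows '[[[-0.088, -0.008, 0.164, 0, 0, 0, 1], [-0.088, -0.008, 0.164, 0, 0, 0, 1], [-0.088, -0.008, 0.164, 0, 0, 0, 1], [-0.088, -0.008, 0.164, 0, 0, 0, 1], [-0.088, -0.008, 0.164, 0, 0, 0, 1]]]'

```text
time_s: 4.45
ee_pos: [608.9, -149.3, 193.5]
tool_rot: [-0.5, 0.502, -0.499, 0.499]
contact_force: [-1.1, -0.2, -2.6]
grip_width: 0.184
```

jog_arm --rows '[[[0, 0, 0, 0, 0, 0, 1]]]'

```text
time_s: 4.55
ee_pos: [608.1, -148.4, 190.6]
tool_rot: [-0.501, 0.503, -0.497, 0.499]
contact_force: [-0.5, 0.1, -2.0]
grip_width: 0.182
```

```bash
python3 st.py 608 -152 156;  python3 - <<'E'
from h import *
s=bot.observe();c=cap('wrist','w4.png')
np.savez('w4.npz',**{k:c[k] for k in c if k!='frame'},p=s['ee_pos'],q=s['tool_rot'])
d=cap('scene','s4.png')
cv2.imwrite('pics/c4.png',np.hstack([c['frame'][:,100:460,::-1],d['frame'][:,100:520,::-1]]))
S=np.load('scene.npz');T=np.load('top.npz');W=np.load('w3.npz')
for z in (124,132): print(onz(ray(S,307.1,249.2),z),onz(ray(T,311.2,138),z),onz(wray(W,500,83),z))
E
```

```text
4.55 [ 608.1 -148.4  190.6] 0.182 F [-0.5  0.1 -2. ] q [-0.37  0.43  0.12  1.27  0.    1.2 ]
toolz yaw -0.0 tooly [-0.009  0.004 -1.   ]
move mm [ 3.7 34.6  0.2] rot deg [ 0.5 -0.  -0.2]
[ 612.1 -130.   124. ] [ 610.2 -131.5  124. ] [ 609.4 -132.   124. ]
[ 613.9 -134.3  132. ] [ 607.5 -130.8  132. ] [ 603.2 -132.9  132. ]
```

View pics/c4.png

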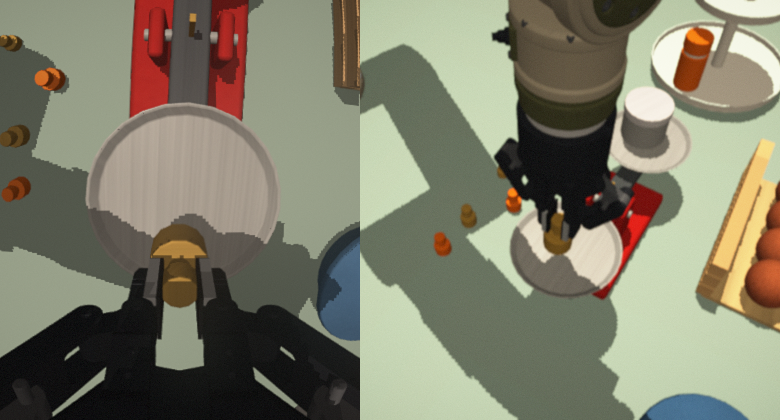

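The wrist half shows the pan rim spanning columns 88–278 and rows 102–282. The held weight is over its near (−y) half, centred in x. I'll descend, then creep down until contact.

jog_arm --rows '[[[0.0035, 0.015, 0, 0.5, 0, 0, 1], [0.0035, 0.025, 0, 0.5, 0, 0, 1], [0.0035, 0.025, 0, 0.5, 0, 0, 1], [0.0035, 0.025, 0, 0.5, 0, 0, 1]]]'

```text
time_s: 5.05
ee_pos: [606.2, -152.6, 165.6]
tool_rot: [-0.499, 0.502, -0.499, 0.5]
contact_force: [-0.2, 1.0, -1.5]
grip_width: 0.183
```

jog_arm --rows '[[[0, 0, 0, 0, 0, 0, 1], [0, 0, 0, 0, 0, 0, 1]]]'

```text
time_s: 5.25
ee_pos: [606.5, -152.8, 166.5]
tool_rot: [-0.498, 0.502, -0.5, 0.5]
contact_force: [0.0, 1.6, -1.7]
grip_width: 0.184
```

```bash
python3 st.py 608 -152 156;python3 st.py;python3 st.py; python3 - <<'E'
from h import *
W=np.load('w4.npz')
for z in (124,128,132): print(onz(wray(W,283,193),z), onz(wray(W,188,193),z), onz(wray(W,378,193),z))
E
```

```text
5.25 [ 606.5 -152.8  166.5] 0.184 F [ 0.   1.6 -1.7] q [-0.38  0.44  0.07  1.2   0.    1.2 ]
toolz yaw -0.2 tooly [-0.     0.004 -1.   ]
move mm [-0.8 10.5  1.5] rot deg [ 0.  -0.2 -0.2]
5.25 [ 606.5 -152.8  166.5] 0.184 F [ 0.   1.6 -1.7] q [-0.38  0.44  0.07  1.2   0.    1.2 ]
toolz yaw -0.2 tooly [-0.     0.004 -1.   ]
5.25 [ 606.5 -152.8  166.5] 0.184 F [ 0.   1.6 -1.7] q [-0.38  0.44  0.07  1.2   0.    1.2 ]
toolz yaw -0.2 tooly [-0.     0.004 -1.   ]
[ 610.5 -126.6  124. ] [ 544.7 -126.4  124. ] [ 676.4 -126.1  124. ]
[ 610.5 -125.4  128. ] [ 546.  -125.3  128. ] [ 675.1 -124.9  128. ]
[ 610.5 -124.3  132. ] [ 547.2 -124.1  132. ] [ 673.8 -123.8  132. ]
```

jog_arm --rows '[[[0, 0.004, 0.0015, 0, 0, 0, 1], [0, 0.007, 0.0015, 0, 0, 0, 1], [0, 0.007, 0.0015, 0, 0, 0, 1]]]'

```text
time_s: 5.55
ee_pos: [607.8, -152.6, 158.8]
tool_rot: [-0.498, 0.502, -0.499, 0.5]
contact_force: [-0.5, 0.8, -1.1]
grip_width: 0.181
```

jog_arm --rows '[[[0, 0.002, 0, 0, 0, 0, 1], [0, 0.002, 0, 0, 0, 0, 1]]]'

```text
time_s: 5.75
ee_pos: [607.5, -152.5, 156.3]
tool_rot: [-0.499, 0.502, -0.499, 0.5]
contact_force: [-0.2, -1.2, -1.9]
grip_width: 0.182
```

jog_arm --rows '[[[0, 0.002, 0, 0, 0, 0, 1], [0, 0.002, 0, 0, 0, 0, 1]]]'

```text
time_s: 5.95
ee_pos: [607.7, -152.5, 154.3]
tool_rot: [-0.499, 0.502, -0.499, 0.5]
contact_force: [-1.4, 0.6, 0.7]
grip_width: 0.182
```

jog_arm --rows '[[[0, 0, 0, 0, 0, 0, 1]]]'

```text
time_s: 6.05
ee_pos: [607.7, -152.5, 154.5]
tool_rot: [-0.499, 0.502, -0.499, 0.5]
contact_force: [-1.0, -0.3, -1.3]
grip_width: 0.182
```

jog_arm --rows '[[[0, 0, 0, 0, 0, 0, 1]]]'

```text
time_s: 6.15
ee_pos: [607.7, -152.5, 154.6]
tool_rot: [-0.499, 0.502, -0.499, 0.5]
contact_force: [-0.4, 0.7, -2.4]
grip_width: 0.182
```

jog_arm --rows '[[[0, 0, 0, 0, 0, 0, 1]]]'

```text
time_s: 6.25
ee_pos: [607.7, -152.5, 154.5]
tool_rot: [-0.499, 0.502, -0.499, 0.5]
contact_force: [-0.1, 0.7, -1.9]
grip_width: 0.184
```

jog_arm --rows '[[[0, 0.001, 0, 0, 0, 0, 1], [0, 0.0015, 0, 0, 0, 0, 1]]]'

```text
time_s: 6.45
ee_pos: [607.7, -152.6, 153.3]
tool_rot: [-0.499, 0.502, -0.499, 0.5]
contact_force: [-1.4, 0.0, 0.5]
grip_width: 0.182
```

jog_arm --rows '[[[0, 0, 0, 0, 0, 0, 1]]]'

```text
time_s: 6.55
ee_pos: [607.7, -152.6, 153.4]
tool_rot: [-0.499, 0.502, -0.499, 0.5]
contact_force: [-1.2, -0.5, -0.0]
grip_width: 0.182
```

jog_arm --rows '[[[0, 0.001, 0, 0, 0, 0, 1], [0, 0.0015, 0, 0, 0, 0, 1]]]'

```text
time_s: 6.75
ee_pos: [607.7, -152.7, 151.9]
tool_rot: [-0.499, 0.502, -0.5, 0.5]
contact_force: [-1.6, 0.2, -0.2]
grip_width: 0.181
```

jog_arm --rows '[[[0, 0, 0, 0, 0, 0, 1]]]'

```text
time_s: 6.85
ee_pos: [607.7, -152.8, 151.9]
tool_rot: [-0.499, 0.502, -0.5, 0.5]
contact_force: [-0.5, -0.3, 0.7]
grip_width: 0.18
```

jog_arm --rows '[[[0, -0.001, 0, 0, 0, 0, 1], [0, -0.001, 0, 0, 0, 0, 1]]]'

```text
time_s: 7.05
ee_pos: [607.7, -152.7, 153.0]
tool_rot: [-0.499, 0.502, -0.5, 0.5]
contact_force: [-1.4, 0.7, 0.1]
grip_width: 0.184
```

jog_arm --rows '[[[0, 0, 0, 0, 0, 0, 0.8], [0, 0, 0, 0, 0, 0, 0.7], [0, 0, 0, 0, 0, 0, 0.6], [0, 0, 0, 0, 0, 0, 0.5], [0, 0, 0, 0, 0, 0, 0.5]]]'

```text
time_s: 7.55
ee_pos: [607.8, -152.7, 153.0]
tool_rot: [-0.499, 0.502, -0.5, 0.5]
contact_force: [-0.4, 0.7, 0.1]
grip_width: 0.499
```

jog_arm --rows '[[[0, -0.02, 0, 0, 0, 0, 0.5], [0, -0.07, 0, 0, 0, 0, 0.5], [0, -0.07, 0, 0, 0, 0, 0.5], [0, -0.07, 0, 0, 0, 0, 0.5]]]'

```text
time_s: 7.95
ee_pos: [608.9, -153.4, 224.9]
tool_rot: [0.498, -0.5, 0.501, -0.501]
contact_force: [0.2, 0.7, -0.3]
grip_width: 0.5
```

```bash
python3 st.py 431.5 -95 150;  python3 - <<'E'
from h import *
s=bot.observe();c=cap('wrist','w5.png')
np.savez('w5.npz',**{k:c[k] for k in c if k!='frame'},p=s['ee_pos'],q=s['tool_rot'])
E
```

```text
7.95 [ 608.9 -153.4  224.9] 0.5 F [ 0.2  0.7 -0.3] q [-0.38  0.42  0.18  1.33  0.    1.2 ]
toolz yaw -0.1 tooly [ 0.003  0.002 -1.   ]
move mm [ -57.8   74.4 -177.8] rot deg [-0.2 -0.1 -0.1]
```

View pics/w5.png

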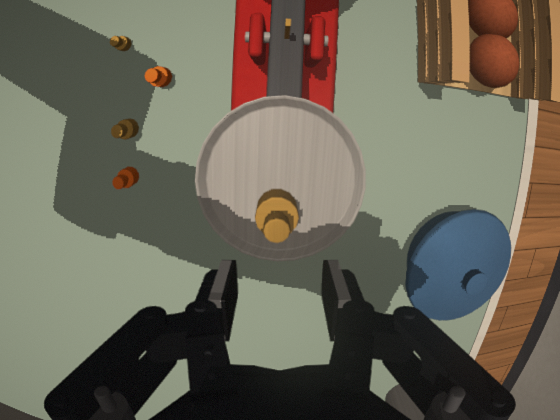

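The 200 g weight stands upright in the pan at (277,218), and the pan is still up. Now for the 100 g weight.

jog_arm --rows '[[[-0.058, 0, -0.177, 0, 0, 0, 0.5], [-0.058, 0, -0.177, 0, 0, 0, 0.5], [-0.058, 0, -0.177, 0, 0, 0, 0.5], [-0.058, 0.05, -0.177, 0, 0, 0, 0.5], [-0.058, 0.1, -0.177, 0, 0, 0, 0.5]]]'

```text
time_s: 8.5
ee_pos: [429.8, -93.5, 132.9]
tool_rot: [-0.498, 0.501, -0.5, 0.501]
contact_force: [2.5, -1.1, -0.9]
grip_width: 0.504
```

jog_arm --rows '[[[0, 0, 0, 0, 0, 0, 0.5], [0, 0, 0, 0, 0, 0, 0.5]]]'

```text
time_s: 8.7
ee_pos: [428.7, -93.0, 132.6]
tool_rot: [-0.499, 0.502, -0.499, 0.5]
contact_force: [0.6, -1.1, 0.8]
grip_width: 0.501
```

```bash
python3 st.py 431.5 -94.5 22.5;  python3 - <<'E'
from h import *
W=np.load('w5.npz')
print('w200 knob',onz(wray(W,276.5,231),174),'pan',onz(wray(W,279.5,178),130))
s=bot.observe();c=cap('wrist','w6.png')
np.savez('w6.npz',**{k:c[k] for k in c if k!='frame'},p=s['ee_pos'],q=s['tool_rot'])
E
```

```text
8.7 [428.7 -93.  132.6] 0.501 F [ 0.6 -1.1  0.8] q [-0.4   0.11 -0.46  1.    0.    1.17]
toolz yaw -0.1 tooly [-0.001  0.004 -1.   ]
move mm [  1.9 110.1   2.9] rot deg [ 0.  -0.1 -0.2]
w200 knob [ 607.7 -152.7  174. ] pan [ 609.9 -128.1  130. ]
```

View pics/w6.png

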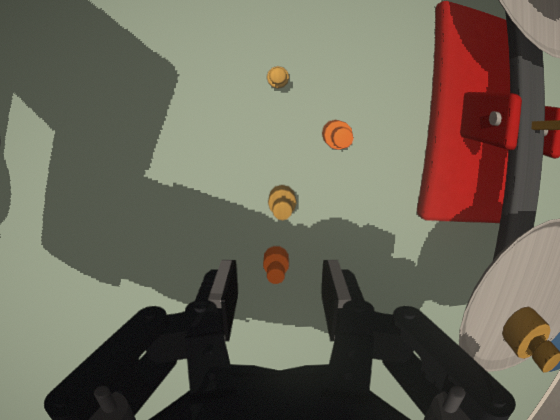

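The 100 g weight is at (282,203), with its knob top near (282,209). The orange lookalike is at (276,265) and the 50 g weight at (278,77).

```bash
python3 - <<'E'
from h import *
W=np.load('w6.npz')
print(onz(wray(W,282,209),38),W['p'])
E
python3 st.py 431.5 -94.5 22.5
```

```text
[431.2 -92.2  38. ] [428.65394237 -93.02154872 132.59333605]
8.75 [430.9 -94.  134.2] 0.503 F [0.9 0.3 0.4] q [-0.4   0.11 -0.46  1.    0.    1.17]
toolz yaw -0.1 tooly [ 0.003  0.002 -1.   ]
move mm [  0.8 111.7   0.2] rot deg [-0.2 -0.1 -0.1]
```

jog_arm --rows '[[[-0.001, 0.045, 0.0005, 0, 0, 0, 0.5], [-0.001, 0.085, 0.0005, 0, 0, 0, 0.5], [-0.001, 0.105, 0.0005, 0, 0, 0, 0.5], [-0.001, 0.105, 0.0005, 0, 0, 0, 0.5], [-0.001, 0.105, 0.0005, 0, 0, 0, 0.5]]]'

```text
time_s: 9.25
ee_pos: [434.4, -93.8, 31.0]
tool_rot: [0.498, -0.499, 0.502, -0.501]
contact_force: [0.5, 0.6, 0.5]
grip_width: 0.499
```

jog_arm --rows '[[[0, 0, 0, 0, 0, 0, 0.5]]]'

```text
time_s: 9.35
ee_pos: [436.6, -94.8, 33.0]
tool_rot: [0.497, -0.498, 0.503, -0.502]
contact_force: [-0.7, 0.0, 0.2]
grip_width: 0.5
```

```bash
python3 st.py 431.5 -93.3 22.5
```

```text
9.35 [436.6 -94.8  33. ] 0.5 F [-0.7  0.   0.2] q [-0.4   0.23 -0.6   0.73  0.    1.18]
toolz yaw -0.1 tooly [ 0.009 -0.    -1.   ]
move mm [-1.4 10.4 -5.2] rot deg [-0.5 -0.1  0. ]
```

jog_arm --rows '[[[-0.0015, 0.005, -0.005, -0.5, 0, 0, 0.5], [-0.0015, 0.0105, -0.005, -0.5, 0, 0, 0.5], [-0.0015, 0.0105, -0.005, -0.5, 0, 0, 0.5], [-0.0015, 0.0105, -0.005, -0.5, 0, 0, 0.5]]]'

```text
time_s: 9.75
ee_pos: [431.5, -93.1, 22.4]
tool_rot: [0.499, -0.5, 0.501, -0.499]
contact_force: [0.5, -0.6, 1.0]
grip_width: 0.501
```

jog_arm --rows '[[[0, 0, 0, 0, 0, 0, 0.5]]]'

```text
time_s: 9.85
ee_pos: [431.4, -93.1, 22.5]
tool_rot: [0.499, -0.5, 0.501, -0.499]
contact_force: [0.5, 0.4, 0.2]
grip_width: 0.498
```

```bash
python3 st.py 431.5 -93.3 22.5
```

```text
9.85 [431.4 -93.1  22.5] 0.498 F [0.5 0.4 0.2] q [-0.39  0.24 -0.62  0.71  0.    1.18]
toolz yaw -0.1 tooly [ 0. -0. -1.]
move mm [ 0.2 -0.   0.1] rot deg [-0.  -0.1  0. ]
```

jog_arm --rows '[[[0, 0, 0, 0, 0, 0, 0.7], [0, 0, 0, 0, 0, 0, 1], [0, 0, 0, 0, 0, 0, 1], [0, 0, 0, 0, 0, 0, 1], [0, 0, 0, 0, 0, 0, 1]]]'

```text
time_s: 10.35
ee_pos: [431.4, -93.1, 22.6]
tool_rot: [0.499, -0.5, 0.501, -0.499]
contact_force: [-1.2, 0.7, 3.8]
grip_width: 0.15
```

jog_arm --rows '[[[0, -0.04, 0, 0, 0, 0, 1], [0, -0.09, 0, 0, 0, 0, 1], [0, -0.14, 0, 0, 0, 0, 1], [0, -0.18, 0, 0, 0, 0, 1], [0, -0.18, 0, 0, 0, 0, 1]]]'

```text
time_s: 10.85
ee_pos: [434.7, -94.4, 208.1]
tool_rot: [0.498, -0.497, 0.504, -0.501]
contact_force: [0.1, -0.4, -2.0]
grip_width: 0.155
```

jog_arm --rows '[[[0, 0, 0, 0, 0, 0, 1], [0, 0, 0, 0, 0, 0, 1]]]'

```text
time_s: 11.05
ee_pos: [434.5, -94.3, 207.4]
tool_rot: [0.498, -0.497, 0.504, -0.501]
contact_force: [-1.0, 0.1, -1.1]
grip_width: 0.153
```

```bash
python3 st.py 608 -109 200
```

```text
11.05 [434.5 -94.3 207.4] 0.153 F [-1.   0.1 -1.1] q [-0.39  0.06 -0.32  1.17  0.    1.18]
toolz yaw -0.1 tooly [ 0.01  -0.004 -1.   ]
move mm [ 14.3   9.1 173.4] rot deg [-0.5 -0.1  0.2]
```

jog_arm --rows '[[[0.004, 0.002, 0.045, -0.5, 0, 0, 1], [0.008, 0.002, 0.09, -0.5, 0, 0, 1], [0.012, 0.002, 0.135, -0.5, 0, 0, 1], [0.014, 0.002, 0.165, -0.5, 0, 0, 1], [0.014, 0.002, 0.173, -0.5, 0, 0, 1]]]'

```text
time_s: 11.55
ee_pos: [609.4, -108.8, 203.6]
tool_rot: [0.501, -0.5, 0.501, -0.498]
contact_force: [-0.5, 1.0, -1.0]
grip_width: 0.158
```

jog_arm --rows '[[[0, 0, 0, 0, 0, 0, 1], [0, 0, 0, 0, 0, 0, 1]]]'

```text
time_s: 11.75
ee_pos: [607.9, -108.3, 201.4]
tool_rot: [-0.502, 0.502, -0.499, 0.498]
contact_force: [0.2, 0.8, -1.0]
grip_width: 0.152
```

```bash
python3 st.py 608 -109 156
```

```text
11.75 [ 607.9 -108.3  201.4] 0.152 F [ 0.2  0.8 -1. ] q [-0.3   0.41  0.11  1.28 -0.    1.27]
toolz yaw -0.1 tooly [-0.006 -0.001 -1.   ]
move mm [ 0.6 45.4  0.4] rot deg [ 0.4 -0.1  0.1]
```

jog_arm --rows '[[[0, 0.012, 0, 0.4, 0, 0, 1], [0, 0.026, 0, 0.4, 0, 0, 1], [0, 0.038, 0, 0.4, 0, 0, 1], [0, 0.046, 0, 0.4, 0, 0, 1], [0, 0.046, 0, 0.4, 0, 0, 1]]]'

```text
time_s: 12.25
ee_pos: [606.1, -108.1, 154.1]
tool_rot: [-0.5, 0.501, -0.5, 0.499]
contact_force: [0.2, -0.1, -0.5]
grip_width: 0.154
```

jog_arm --rows '[[[0, 0, 0, 0, 0, 0, 1], [0, 0, 0, 0, 0, 0, 1]]]'

```text
time_s: 12.45
ee_pos: [606.3, -108.2, 154.7]
tool_rot: [-0.5, 0.501, -0.5, 0.499]
contact_force: [0.5, -0.3, -1.6]
grip_width: 0.156
```

```bash
python3 st.py 608 -109 148
```

```text
12.45 [ 606.3 -108.2  154.7] 0.156 F [ 0.5 -0.3 -1.6] q [-0.31  0.42  0.02  1.17 -0.    1.27]
toolz yaw -0.1 tooly [-0.001 -0.001 -1.   ]
move mm [0.8 6.7 1.7] rot deg [ 0.1 -0.1  0.1]
```

jog_arm --rows '[[[0, 0.001, 0.001, 0, 0, 0, 1], [0, 0.002, 0.001, 0, 0, 0, 1], [0, 0.003, 0.001, 0, 0, 0, 1], [0, 0.004, 0.001, 0, 0, 0, 1], [0, 0.005, 0.001, 0, 0, 0, 1]]]'

```text
time_s: 12.95
ee_pos: [607.3, -108.2, 149.6]
tool_rot: [-0.5, 0.501, -0.5, 0.499]
contact_force: [-0.5, -0.7, -0.9]
grip_width: 0.155
```

jog_arm --rows '[[[0, 0.001, 0, 0, 0, 0, 1], [0, 0.002, 0, 0, 0, 0, 1], [0, 0.003, 0, 0, 0, 0, 1], [0, 0.004, 0, 0, 0, 0, 1], [0, 0.005, 0, 0, 0, 0, 1]]]'

```text
time_s: 13.45
ee_pos: [607.3, -108.3, 144.6]
tool_rot: [-0.5, 0.501, -0.5, 0.499]
contact_force: [-0.1, -0.6, -0.4]
grip_width: 0.151
```

jog_arm --rows '[[[0, 0.001, 0, 0, 0, 0, 1], [0, 0.002, 0, 0, 0, 0, 1], [0, 0.003, 0, 0, 0, 0, 1], [0, 0.004, 0, 0, 0, 0, 1], [0, 0.005, 0, 0, 0, 0, 1]]]'

```text
time_s: 13.95
ee_pos: [607.3, -108.4, 139.5]
tool_rot: [0.5, -0.5, 0.501, -0.499]
contact_force: [-0.6, -1.7, 0.1]
grip_width: 0.155
```

jog_arm --rows '[[[0, 0.001, 0, 0, 0, 0, 1], [0, 0.002, 0, 0, 0, 0, 1], [0, 0.003, 0, 0, 0, 0, 1], [0, 0.003, 0, 0, 0, 0, 1]]]'

```text
time_s: 14.35
ee_pos: [607.3, -108.3, 136.4]
tool_rot: [-0.5, 0.501, -0.5, 0.499]
contact_force: [-0.2, -1.0, 0.6]
grip_width: 0.156
```

```bash
python3 st.py 608 -109 132; python3 - <<'E'
from h import *
c=cap('wrist','w7.png');d=cap('scene','s7.png')
cv2.imwrite('pics/c7.png',np.hstack([c['frame'][:,100:460,::-1],d['frame'][:,100:520,::-1]]))
E
```

```text
14.35 [ 607.3 -108.3  136.4] 0.156 F [-0.2 -1.   0.6] q [-0.31  0.44 -0.01  1.13 -0.    1.27]
toolz yaw -0.1 tooly [-0.001 -0.001 -1.   ]
move mm [0.7 4.4 0.7] rot deg [ 0.1 -0.1  0.1]
```

View pics/c7.png

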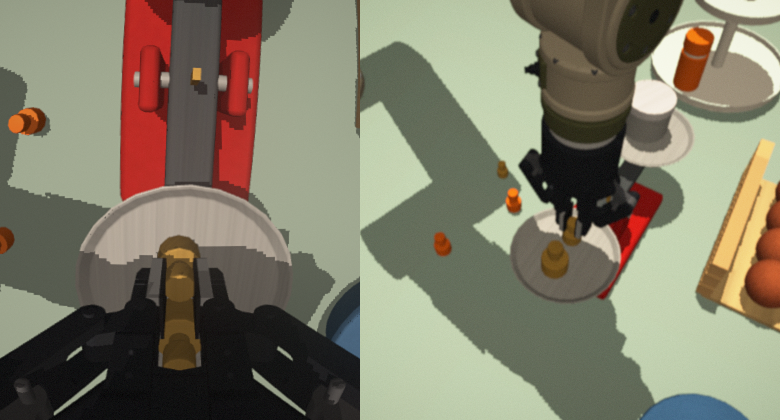

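Both weights are upright in the pan, the 200 g at (555,260) and the 100 g, still held, at (571,230). The pan is sinking and the tin's pan is rising. I'll lower the last bit and release.

jog_arm --rows '[[[0, 0.001, 0, 0, 0, 0, 1], [0, 0.002, 0, 0, 0, 0, 1], [0, 0.003, 0, 0, 0, 0, 1], [0, 0.004, 0, 0, 0, 0, 1], [0, 0.0045, 0, 0, 0, 0, 1]]]'

```text
time_s: 14.95
ee_pos: [607.3, -108.3, 131.9]
tool_rot: [-0.5, 0.501, -0.5, 0.499]
contact_force: [0.4, -0.0, 0.3]
grip_width: 0.155
```

jog_arm --rows '[[[0, 0, 0, 0, 0, 0, 1], [0, 0, 0, 0, 0, 0, 1], [0, 0, 0, 0, 0, 0, 1]]]'

```text
time_s: 15.25
ee_pos: [607.3, -108.3, 131.9]
tool_rot: [-0.5, 0.501, -0.5, 0.499]
contact_force: [0.6, 0.3, 0.7]
grip_width: 0.15
```

jog_arm --rows '[[[0, 0, 0, 0, 0, 0, 0.8], [0, 0, 0, 0, 0, 0, 0.7], [0, 0, 0, 0, 0, 0, 0.6], [0, 0, 0, 0, 0, 0, 0.5], [0, 0, 0, 0, 0, 0, 0.5]]]'

```text
time_s: 15.75
ee_pos: [607.4, -108.3, 131.9]
tool_rot: [-0.5, 0.501, -0.5, 0.499]
contact_force: [-0.1, 0.0, -0.3]
grip_width: 0.499
```

jog_arm --rows '[[[0, -0.01, 0, 0, 0, 0, 0.5], [0, -0.04, 0, 0, 0, 0, 0.5], [0, -0.08, 0, 0, 0, 0, 0.5], [0, -0.11, 0, 0, 0, 0, 0.5], [0, -0.11, 0, 0, 0, 0, 0.5]]]'

```text
time_s: 16.25
ee_pos: [609.9, -108.9, 248.2]
tool_rot: [0.498, -0.497, 0.503, -0.501]
contact_force: [0.0, 0.5, 0.6]
grip_width: 0.5
```

jog_arm --rows '[[[0, 0, -0.045, 0, 0, 0, 0.5], [0, 0, -0.09, 0, 0, 0, 0.5], [0, 0, -0.135, 0, 0, 0, 0.5], [0, 0, -0.17, 0, 0, 0, 0.5], [0, 0, -0.17, 0, 0, 0, 0.5]]]'

```text
time_s: 16.75
ee_pos: [435.5, -107.5, 247.0]
tool_rot: [0.499, -0.499, 0.503, -0.5]
contact_force: [0.2, -0.1, 0.6]
grip_width: 0.498
```

```bash
python3 st.py; python3 - <<'E'
from h import *
d=cap('scene','s8.png');t=cap('top','t8.png')
z=lambda i,u,v,w,h,k: cv2.resize(i['frame'][v:v+h,u:u+w,::-1],None,fx=k,fy=k)
cv2.imwrite('pics/c8.png',np.hstack([z(d,230,60,200,250,2),z(t,100,70,280,250,2)[:,:400]]))
E
```

```text
16.75 [ 435.5 -107.5  247. ] 0.498 F [ 0.2 -0.1  0.6] q [-0.42  0.06 -0.23  1.28 -0.    1.15]
toolz yaw -0.2 tooly [ 0.006 -0.003 -1.   ]
```

View pics/c8.png

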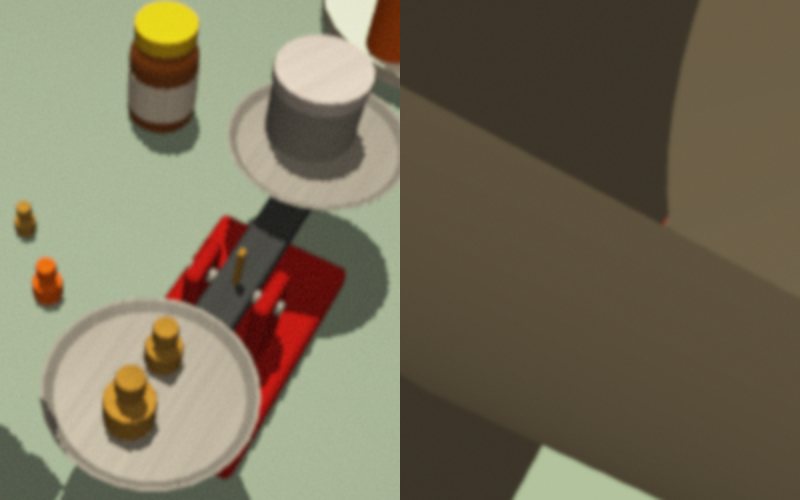

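Both weights stand upright in the pan, the 200 g at crop (130,402) and the 100 g at (164,346). The tin's pan has risen and the pointer stands near vertical. I'll check that it is level and at rest.

jog_arm --rows '[[[0, 0, 0, 0, 0, 0, 0.5], [0, 0, 0, 0, 0, 0, 0.5], [0, 0, 0, 0, 0, 0, 0.5], [0, 0, 0, 0, 0, 0, 0.5], [0, 0, 0, 0, 0, 0, 0.5]]]'

```text
time_s: 17.35
ee_pos: [440.1, -108.6, 247.2]
tool_rot: [0.498, -0.497, 0.504, -0.501]
contact_force: [0.3, 0.7, -0.2]
grip_width: 0.497
```

jog_arm --rows '[[[0, 0, 0, 0, 0, 0, 0.5], [0, 0, 0, 0, 0, 0, 0.5], [0, 0, 0, 0, 0, 0, 0.5], [0, 0, 0, 0, 0, 0, 0.5], [0, 0, 0, 0, 0, 0, 0.5]]]'

```text
time_s: 17.85
ee_pos: [440.1, -108.7, 247.3]
tool_rot: [0.498, -0.497, 0.504, -0.501]
contact_force: [0.4, 0.2, -0.3]
grip_width: 0.502
```

```bash
python3 - <<'E'
from h import *
S=np.load('scene.npz');M=S['camera_from_world'];f=210/np.tan(np.radians(float(S['vertical_fov']))/2)
def pj(p):
    c=M[:3,:3]@p+M[:3,3]; return np.array([S['cx']+f*c[0]/-c[2],S['cy']-f*c[1]/-c[2]])
d=cap('scene','s9.png')['frame']
g=lambda i: cv2.cvtColor(i,cv2.COLOR_BGR2GRAY).astype(np.float32)
a,b,c=g(cv2.imread('pics/scene1.png')),g(cv2.imread('pics/s8.png')),g(cv2.imread('pics/s9.png'))
for n,x,y,w,h,p in [('tin',360,85,58,55,[610,110,150.]),('panrim',250,195,120,120,[610,-129,130.])]:
    t=a[y:y+h,x:x+w]
    if n=='panrim': # right part of rim excluded of weights: use left/upper rim
        t=a[y:y+40,x:x+40]; h=w=40
    for k,i in(('8',b),('9',c)):
        r=cv2.matchTemplate(i[y-25:y+h+25,x-25:x+w+25],t,cv2.TM_CCOEFF_NORMED);_,m,_,l=cv2.minMaxLoc(r);print(n,k,'shift',np.array(l)-25,round(m,2))
    p=np.array(p);q=17 if n=='tin' else -17
    print('expected for level',(pj(p+[0,0,q])-pj(p)).round(1))
print('8 vs 9',cv2.phaseCorrelate(b[80:300,250:430].copy(),c[80:300,250:430].copy()),np.abs(b-c)[80:300,250:430].mean())
o=cv2.imread('pics/s9.png')
cv2.imwrite('pics/c9.png',cv2.resize(o[60:310,230:430],None,fx=2.4,fy=2.4,interpolation=2))
E
python3 st.py
```

```text
tin 8 shift [ 2 -9] 0.9
tin 9 shift [ 2 -9] 0.91
expected for level [ 2.3 -9.4]
panrim 8 shift [1 2] 0.83
panrim 9 shift [1 2] 0.84
expected for level [-0.6  7.2]
8 vs 9 ((0.03279831153501789, 0.48311990228853574), 1.0078845573707864) 1.916894
17.9 [ 440.1 -108.7  247.3] 0.498 F [-0.1  0.6 -0.2] q [-0.42  0.06 -0.22  1.27 -0.    1.15]
toolz yaw -0.1 tooly [ 0.009 -0.004 -1.   ]
```

View pics/c9.png

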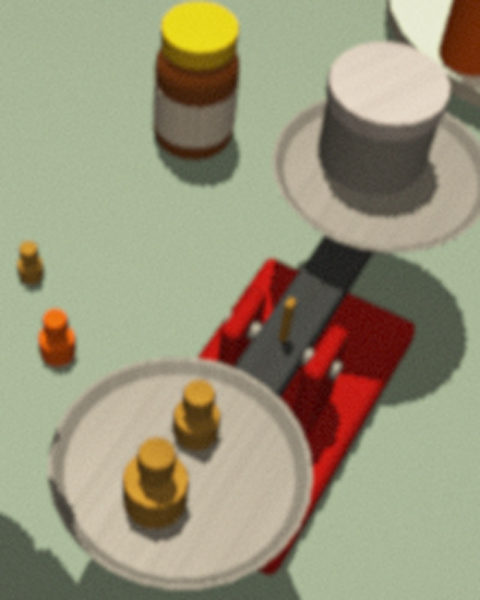

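jog_arm --rows '[[[0, 0, 0, 0, 0, 0, 0.5], [0, 0, 0, 0, 0, 0, 0.5], [0, 0, 0, 0, 0, 0, 0.5], [0, 0, 0, 0, 0, 0, 0.5], [0, 0, 0, 0, 0, 0, 0.5]]]'

```text
time_s: 18.4
ee_pos: [440.1, -108.7, 247.3]
tool_rot: [0.498, -0.497, 0.504, -0.501]
contact_force: [-0.3, -0.6, 0.5]
grip_width: 0.502
```

jog_arm --rows '[[[0, 0, 0, 0, 0, 0, 0.5], [0, 0, 0, 0, 0, 0, 0.5], [0, 0, 0, 0, 0, 0, 0.5], [0, 0, 0, 0, 0, 0, 0.5], [0, 0, 0, 0, 0, 0, 0.5]]]'

```text
time_s: 18.9
ee_pos: [440.1, -108.7, 247.3]
tool_rot: [0.498, -0.497, 0.504, -0.501]
contact_force: [0.2, -0.2, -0.1]
grip_width: 0.497
```

```bash
python3 - <<'E'
from h import *
d=cap('scene','s10.png')
g=lambda i: cv2.cvtColor(cv2.imread('pics/'+i),cv2.COLOR_BGR2GRAY).astype(np.float32)
a,b,c=g('s8.png'),g('s9.png'),g('s10.png')
for n,(x,y,w,h) in {'tin':(350,80,75,75),'pan':(250,195,115,110),'jar':(290,58,45,70)}.items():
    k=cv2.createHanningWindow((w,h),cv2.CV_32F)
    f=lambda i:i[y:y+h,x:x+w].copy()
    for p,q in((a,b),(b,c)): print(n,np.round(cv2.phaseCorrelate(f(p),f(q),k)[0],2))
bot.job_done()
E
```

```text
tin [0.46 0.53]
tin [0.46 0.45]
pan [0.04 0.03]
pan [-0.01  0.09]
jar [ 0.5  -0.08]
jar [0.54 0.12]
the job is handed in; nothing more can be done
```

The 200 g and then the 100 g brass weight now stand upright in the formerly empty pan, about 44 mm apart. I lowered the 100 g one with the sinking pan and let it go near the level height. The arm is clear of everything, and I handed the job in at about 19 s.

- **Level:** the tin rose (+2, −9) px in the scene view, against (+2.3, −9.4) expected for a level beam. By eye the pan's centre moved (−1, +8) px, against (−0.6, +7.2) expected. I put the beam within about 0.015 rad of level; I did not measure the tilt directly.
- **At rest:** the pan moved under 0.1 px between pictures about 1 s apart. The tin comparison gave about 0.5 px, but the fixed jar gave similar sideways shifts. I take that as mostly noise, though the tin's 0.5 px vertical part was not explained by the jar.
- **Disagreed:** one automatic match of the empty pan's rim gave (+1, +2) px, well short of the expected shift. That patch included background, so I did not rely on it.
- **Pan height:** early triangulation put the rim at about 124 mm instead of 132 mm. Contact when setting down put the pan floor at about 125 mm, close to the stated 126 mm.

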